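# Put the sample bottles away on the low shelf in order of height

### The arm

A 7-joint arm with a two-finger parallel gripper is mounted at the origin on the work surface. World frame = base frame: x ahead of the robot, y to its left, z up, the work surface at z = 0. Lengths are in m, angles in rad, forces in N, time in s.
With the tool pointing down it reaches from about 0.425 to 0.875 m from the base axis. Payload 8.4 kg.
Tool frame: the origin (TCP) lies between the finger pads; the fingertips stand ahead of it and the grasp point (between the pads) lies 2 mm behind it (env.nose_length is the z of the fingertips in the tool frame, in m); z points along the fingers, y is the direction in which the jaws open and shut (so a half turn about z gives the same grasp; the last joint's range is limited). The gripper opens to 87 mm and grips with 3 to 60 N. Pads are 19 mm wide; open, the fingers measure 117 mm over their backs; the gripper's body (75 mm by 190 mm) begins 51 mm behind the grasp point.
Start: joints at [1.022, 0.333, 0.04, 1.465, -0.013, 1.343, -0.059], TCP at [0.283, -0.585, 0.24] pointing down, gripper open.
Joint ranges: [-2.58, 2.58], [-0.38, 2.09], [-1.3, 1.39], [0.25, 2.4], [-1.5, 4.64], [0.08, 2.09], [-2.65, 2.65]. Speed limits (rad/s): [2.22, 2.22, 2.79, 2.79, 3.14, 3.14, 3.14].

### API

Orientations are given as a rotation vector (axis times angle).
In Python, from bench import get_state, optics, env gives the robot as it stands.
- The arm moves only by the tool jog_arm, never from a script. Its argument "rows" is a list of rows, each a list of 7 numbers: the shift along the tool's x, y, z in mm, then the turn, a rotation vector about the tool's x, y, z in degrees, then the opening, from 0 (shut) to 1 (fully open). A call has 1 to 20 rows; each row is the pose to reach, as a shift and turn from the pose measured when the call began, along the tool's axes at that moment; what a row does not reach only later rows make up. A row lasts 1/12 s, in which the tool goes at most 41.7 mm and 7.16 degrees, less where a joint would pass 70% of its speed; a pose out of reach is approached as far as the arm can. A call with a gripper value outside its range is refused whole. The fingers move at their own pace and stop on an object; "grip_force" is the grip in N (left out, the last holds). Time passes only in rows, so rows that repeat a pose let the fingers close. It gives the time, the measured TCP pose, the force and the opening at its end, in the units of the state.
- get_state(): the state, without advancing time (a new reading comes with each control period).
- optics.capture(name): name is "scene" or "top"; returns the picture (400x640x3 uint8, red, green, blue); there is no depth.
- optics.camera_model(name): a dict with "vertical_fov" (degrees; the focal length in pixels is half the picture's height over the tangent of half this angle, whatever the lens; pixels are square), "cx", "cy" (the principal point, pixels), "rvec" (rotation vector, rad) and "tvec" (3), from world to camera coordinates, as OpenCV has them. Camera axes: x right, y down, z forward; pixel columns grow to the right and rows downward; lengths in m; the calibration is good to about 2 mm. A picture is of the moment at which its call begins. camera_model takes no time and is no camera call.
- env.job_done(): hands the job in, once; it reports no verdict.
The state is a dict: "t": time; "qpos": joint angles; "qd": joint speeds; "joint_efforts": joint torques, N m; "eef_pos": TCP position; "ee_rot": TCP orientation; "contact_force": force on the tool from outside, world axes, zero at the start; "moment": the same for the moment, N m; "width": finger opening in m.
Only numpy, scipy, OpenCV 4.12 (cv2) and the standard library are available. Lean on these libraries where they do the work, as an engineer would, in place of code of your own. Each camera call takes 0.05 s, during which the arm holds its last target. There are 200 camera calls.

### The job

Put the four white bottles with blue caps away on the low bench shelf in one row by height: the tallest on the mat next to the big brown bottle, then stepping down mat by mat to the shortest on the mat next to the steel beaker. Stand each one upright in the middle of its mat, set down gently and not dropped. Leave the brown bottle and the steel beaker standing where they are.

Things in the scene. Friction and masses are not known exactly. Their poses are not given: they have to be found in the camera images.
- bottle_250: the largest of four closed white plastic bottles with blue screw caps and blank paper labels (250 ml): 132 mm high overall, round body 61 mm in diameter; the cap on top is 50 mm in diameter, 22 mm high and can be gripped. Loose, part filled, 300 g or up to 30 % either way, upright on the bench at the start. Origin at the centre of its underside, z up; its yaw means nothing.
- bottle_125: the second largest of four closed white plastic bottles with blue screw caps and blank paper labels (125 ml): 106 mm high overall, round body 50 mm in diameter; the cap on top is 42 mm in diameter, 20 mm high and can be gripped. Loose, part filled, 160 g or up to 30 % either way, upright on the bench at the start. Origin at the centre of its underside, z up; its yaw means nothing.
- bottle_60: the third largest of four closed white plastic bottles with blue screw caps and blank paper labels (60 ml): 86 mm high overall, round body 40 mm in diameter; the cap on top is 34 mm in diameter, 18 mm high and can be gripped. Loose, part filled, 85 g or up to 30 % either way, upright on the bench at the start. Origin at the centre of its underside, z up; its yaw means nothing.
- bottle_30: the smallest of four closed white plastic bottles with blue screw caps and blank paper labels (30 ml): 66 mm high overall, round body 34 mm in diameter; the cap on top is 30 mm in diameter, 16 mm high and can be gripped. Loose, part filled, 45 g or up to 30 % either way, upright on the bench at the start. Origin at the centre of its underside, z up; its yaw means nothing.
- mat_1: round black rubber mat, 68 mm in diameter, 3 mm thick, fixed on the low shelf; first of four in a straight row, 80 mm apart, at its end to the robot's right (-y). Origin at the centre of its underside, 60 mm above the bench; a bottle on it stands 3 mm above this origin. z up, y along the row from mat_1 to mat_4. Along the far edge of the shelf (120 x 530 mm) runs a rail, 56 mm behind the mat centres and 28 mm high.
- mat_2: round black rubber mat, 68 mm in diameter, 3 mm thick, fixed on the low shelf; the second of the row, next to mat_1. Origin at the centre of its underside, 60 mm above the bench; a bottle on it stands 3 mm above this origin. z up, y along the row from mat_1 to mat_4.
- mat_3: round black rubber mat, 68 mm in diameter, 3 mm thick, fixed on the low shelf; the third of the row, next to mat_4. Origin at the centre of its underside, 60 mm above the bench; a bottle on it stands 3 mm above this origin. z up, y along the row from mat_1 to mat_4.
- mat_4: round black rubber mat, 68 mm in diameter, 3 mm thick, fixed on the low shelf; the last of the row, at the end to the robot's left. Origin at the centre of its underside, 60 mm above the bench; a bottle on it stands 3 mm above this origin. z up, y along the row from mat_1 to mat_4.
- brown_bottle: big brown bottle with a black cap, 86 mm in diameter and 176 mm high, about 750 g, loose, standing on the shelf board in line with the mats at one end of the row, beyond mat_1 or beyond mat_4, 96 mm from the centre of that mat. Origin at the centre of its underside, z up.
- steel_beaker: open stainless steel beaker with a glass rod and a spatula in it, 74 mm in diameter at the rim and 70 mm high (rod and spatula reach 120 mm), about 180 g, loose, standing on the shelf board at the other end of the row from the brown bottle, 96 mm from the centre of the last mat. Origin at the centre of its underside, z up.

How it is judged:
By the outcome, as a careful person would: the job done as asked, in the order asked, and still so for the second after the job is handed in, with the robot touching nothing.
It also fails if it takes over 99 s, if anything falls off the work surface, if the arm or the gripper's body presses on something with over 40 N, if the wrist force passes 120 N, or if a joint passes its speed limit or range.

## Working session

There is one attempt and no reset: what is moved stays moved. The work goes in short steps, Python scripts to look and compute and a tool call to move; the robot and the scene stay as the last step left them, time stands still between calls to the robot, and variables do not carry over. Pictures are saved under pics/ and viewed, about 12 in all and at most 16, crops included, and the job is handed in when it is done.

Besides the shell and the picture viewer there is one more tool, called after "Request:" as name(argument=value, ...) on one line, values as JSON. jog_arm: Moves the arm, as the interface text tells. Its arguments: {"type":"object","properties":{"rows":{"type":"array","items":{"type":"array","items":{"type":"number"}}},"grip_force":{"type":"number"}},"required":["rows"]}

```bash
ls; mkdir -p pics
python3 - <<'E'
from bench import get_state, optics, env
import cv2
for n in("scene","top"):
    cv2.imwrite(f"pics/{n}0.png",optics.capture(n)[:,:,::-1]); print(optics.camera_model(n))
print(get_state(), env.nose_length)
E
```

```text
pics
{'vertical_fov': 45.47953137143634, 'cx': 315.2515833776192, 'cy': 203.91355622634566, 'rvec': array([ 1.61993214,  2.23088841, -0.59372568]), 'tvec': array([ 0.17215488, -0.40980794,  1.50656756])}
{'vertical_fov': 47.42467752615864, 'cx': 323.93271174039535, 'cy': 203.93329873661196, 'rvec': array([ 2.13962121, -2.16939014,  0.12885232]), 'tvec': array([0.00321019, 0.52895999, 1.21640381])}
{'t': 0.1, 'qpos': array([ 1.0217883 ,  0.33382181,  0.03985464,  1.46615259, -0.01338062,
        1.34330282, -0.05847467]), 'qd': array([-0.00115752, -0.00157626,  0.00091812, -0.00081242,  0.00151908,
        0.00174454, -0.00122546]), 'joint_efforts': array([ 5.71465236e-03, -6.57804680e+01,  1.34137508e+00, -4.04706717e+01,
       -5.96127869e-02,  4.08938492e-02,  7.65148593e-05]), 'eef_pos': array([ 0.28243005, -0.58500389,  0.23877467]), 'ee_rot': array([-3.06114053e+00, -7.00362241e-01,  6.59080742e-04]), 'contact_force': array([-0.32559848,  0.15486924,  0.2384164 ]), 'moment': array([ 0.04561767, -0.00039622,  0.00608949]), 'width': 0.0870027555557655} 0.017
```

View pics/scene0.png

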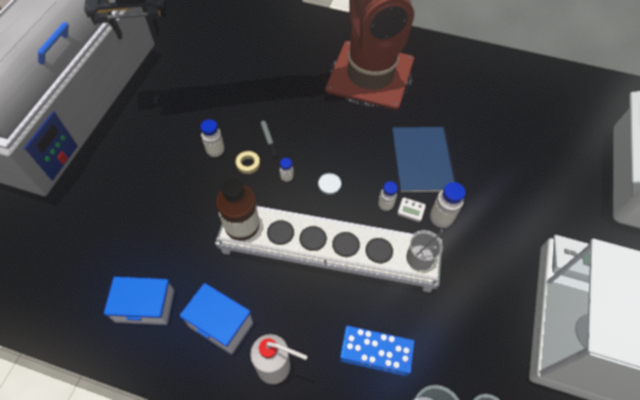

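View pics/top0.png

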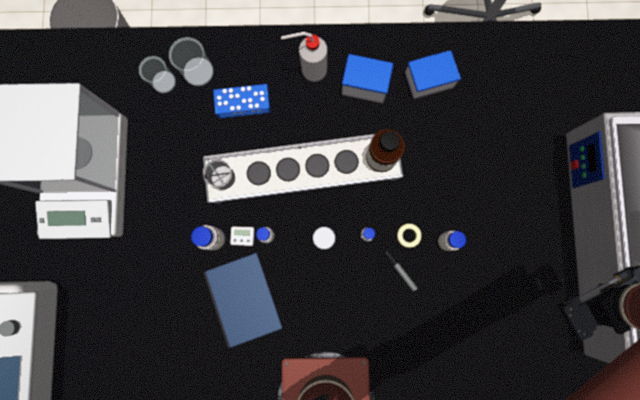

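The brown bottle stands at the robot's right (-y, scene px 238,212), so mat_1 takes the 250, followed by 125, 60 and 30. The beaker is at scene px 424,250. The blue caps in the scene view are at (209,128) for the 125, (286,163) for the 30, (390,188) for the 60 and (453,192) for the 250.

```bash
cat > h.py <<'E'
import numpy as np, cv2
from bench import get_state, optics, env
from scipy.spatial.transform import Rotation as R
def cam(n):
    m=optics.camera_model(n); f=200/np.tan(np.radians(m['vertical_fov'])/2)
    Rm=R.from_rotvec(m['rvec']).as_matrix(); return m,f,Rm,-Rm.T@m['tvec']
def ray(n,p):
    m,f,Rm,c=cam(n); d=Rm.T@np.array([(p[0]-m['cx'])/f,(p[1]-m['cy'])/f,1]); return c,d
def plane(n,p,z):
    c,d=ray(n,p); return c+d*(z-c[2])/d[2]
def proj(n,X):
    m,f,Rm,c=cam(n); q=Rm@np.asarray(X)+m['tvec']; return np.array([f*q[0]/q[2]+m['cx'],f*q[1]/q[2]+m['cy']])
def tri(p1,p2):
    A=[];b=[]
    for n,p in(("scene",p1),("top",p2)):
        c,d=ray(n,p); d=d/np.linalg.norm(d); P=np.eye(3)-np.outer(d,d); A.append(P);b.append(P@c)
    A=np.vstack(A);b=np.hstack(b); x=np.linalg.lstsq(A,b,rcond=None)[0]; return x,np.linalg.norm(A@x-b)
def caps(n,img):
    h=cv2.cvtColor(img,cv2.COLOR_RGB2HSV)
    m=cv2.inRange(h,(108,150,60),(130,255,255))
    k,l,s,c=cv2.connectedComponentsWithStats(m)
    return [(c[i],s[i]) for i in range(1,k) if s[i][4]>25]
def darks(img,box):
    g=cv2.cvtColor(img,cv2.COLOR_RGB2GRAY); m=(g<110).astype(np.uint8)
    k,l,s,c=cv2.connectedComponentsWithStats(m)
    return [(c[i],s[i]) for i in range(1,k) if 200<s[i][4]<1500 and box[0]<c[i][0]<box[1] and box[2]<c[i][1]<box[3]]
E
python3 - <<'E'
from h import *
np.set_printoptions(precision=4,suppress=True)
for n,box in(("scene",(215,445,200,290)),("top",(200,410,130,205))):
    im=cv2.imread(f"pics/{n}0.png")[:,:,::-1].copy()
    for c,s in caps(n,im): print(n,c,s)
    for c,s in darks(im,box): print('mat',c,s,plane(n,c,.063))
    print(cam(n)[3])
E
```

```text
scene [52.3832 38.4579] [ 39  23  28  33 214]
scene [ 38.8472 130.5139] [ 25 113  29  35  72]
scene [208.4189 126.0766] [200 119  18  16 222]
scene [285.5179 162.5893] [280 157  12  12 112]
scene [ 52.7818 170.6909] [ 46 164  14  14  55]
scene [390.1558 187.2078] [383 181  15  14 154]
scene [454.022  191.3636] [444 182  22  20 363]
scene [133.6287 296.8111] [103 276  66  44 773]
scene [216.6675 312.1309] [179 283  72  63 848]
scene [146.8462 290.5385] [140 286  16  12  39]
scene [131.3111 298.6222] [125 293  14  11  45]
scene [381.9004 353.3743] [ 340  325   75   52 1456]
mat [280.1555 232.1008] [268 221  26  23 476] [ 0.6433 -0.0639  0.063 ]
mat [312.5227 238.1012] [300 227  26  23 484] [0.6342 0.0151 0.063 ]
mat [345.4889 244.1455] [333 233  26  24 495] [0.6249 0.0945 0.063 ]
mat [378.754  250.2063] [366 239  27  24 504] [0.6156 0.1737 0.063 ]
mat [417.0591 261.6045] [407 250  26  19 220] [0.616 0.266 0.063]
[1.1198 0.1626 1.0895]
top [434.1286  69.9912] [ 408   50   53   41 1477]
top [367.3025  73.0472] [ 341   53   53   41 1547]
top [241.5505 101.417 ] [ 213   83   57   36 1108]
top [600.7364 154.9457] [598 131   7  48 129]
top [200.6891 235.9384] [190 226  22  20 341]
top [261.8042 233.1678] [256 226  13  14 143]
top [369.4636 232.5091] [364 227  12  12 110]
top [457.6132 239.1687] [449 230  18  19 243]
mat [346.0167 161.3452] [335 150  23  23 420] [ 0.6406 -0.0656  0.063 ]
mat [316.8589 165.2129] [306 154  23  23 418] [0.6311 0.0135 0.063 ]
mat [287.5742 169.0359] [276 158  24  23 418] [0.6217 0.0928 0.063 ]
mat [258.1777 172.8815] [247 162  23  23 422] [0.6123 0.1724 0.063 ]
[ 0.3735 -0.0096  1.2727]
```

Run:
```python
from h import *
np.set_printoptions(precision=4,suppress=True)
S=dict(b250=((454.02,191.36),(200.69,235.94),.132,.022),b125=((208.42,126.08),(457.61,239.17),.106,.020),b60=((390.16,187.21),(261.80,233.17),.086,.018),b30=((285.52,162.59),(369.46,232.51),.066,.016))
for k,(a,b,H,h) in S.items():
    z=H-h/2
    print(k,tri(a,b),plane("scene",a,z)[:2],plane("top",b,z)[:2])
s=get_state();r=R.from_rotvec(s['ee_rot']).as_matrix();print(r)
```

```text
b250 (array([0.4404, 0.307 , 0.1264]), np.float64(6.999971616563682e-05)) [0.4366 0.3077] [0.4407 0.3085]
b125 (array([ 0.4242, -0.3447,  0.1001]), np.float64(0.001990466953542723)) [ 0.4211 -0.3453] [ 0.4247 -0.3473]
b60 (array([0.448 , 0.159 , 0.0829]), np.float64(0.00020765170941503948)) [0.4441 0.1588] [0.4483 0.16  ]
b30 (array([ 0.4466, -0.1223,  0.0625]), np.float64(0.0026473264200909336)) [ 0.4433 -0.1217] [ 0.4473 -0.1245]
[[ 0.9005  0.4348 -0.0007]
 [ 0.4348 -0.9005  0.0012]
 [-0.0001 -0.0014 -1.    ]]
```

Request:
jog_arm(rows=[[60,-40,0,0,0,-16,1],[120,-80,0,0,0,-32,1],[180,-120,0,0,0,-48,1],[232,-155,0,0,0,-64.2,1],[232,-155,0,0,0,-64.2,1],[232,-155,0,0,0,-64.2,1],[232,-155,0,0,0,-64.2,1],[232,-155,0,0,0,-64.2,1],[232,-155,0,0,0,-64.2,1],[232,-155,0,0,0,-64.2,1],[232,-155,0,0,0,-64.2,1],[232,-155,0,0,0,-64.2,1],[232,-155,0,0,0,-64.2,1],[232,-155,0,0,0,-64.2,1]], grip_force=20)

```text
t: 1.27
eef_pos: [0.4237, -0.3448, 0.2389]
ee_rot: [-2.224, -2.217, -0.001]
contact_force: [0.3, -0.0, -0.3]
width: 0.0869
```

Request:
jog_arm(rows=[[0,0,35,0,0,0,1],[0,0,70,0,0,0,1],[0,0,100,0,0,0,1],[0,0,120,0,0,0,1],[0,0,134,0,0,0,1],[0,0,134,0,0,0,1],[0,0,134,0,0,0,1],[0,0,134,0,0,0,0.4],[0,0,134,0,0,0,0.4],[0,0,134,0,0,0,0.4],[0,0,134,0,0,0,0.4],[0,0,134,0,0,0,0.4],[0,0,134,0,0,0,0.4],[0,0,134,0,0,0,0.4],[0,0,134,0,0,0,0.4]])

```text
t: 2.52
eef_pos: [0.4236, -0.3446, 0.1049]
ee_rot: [-2.224, -2.217, -0.001]
contact_force: [0.6, -0.9, 0.5]
width: 0.0417
```

```bash
cat > shot.py <<'E'
import sys
from h import *
t,n,x0,y0,x1,y1=sys.argv[1],sys.argv[2],*map(int,sys.argv[3:7])
im=optics.capture(n)[y0:y1,x0:x1,::-1]; k=min(800/(x1-x0),600/(y1-y0))
cv2.imwrite(f"pics/{t}.png",cv2.resize(im,None,fx=k,fy=k,interpolation=cv2.INTER_CUBIC)[:600,:800])
s=get_state();print(s['t'],s['eef_pos'],s['width'],s['contact_force'])
E
python3 shot.py a1 scene 120 60 320 210
```

```text
2.5667 [ 0.42366337 -0.34466184  0.10489728] 0.04122662638945424 [0.10557931 0.45963996 0.22975443]
```

View pics/a1.png

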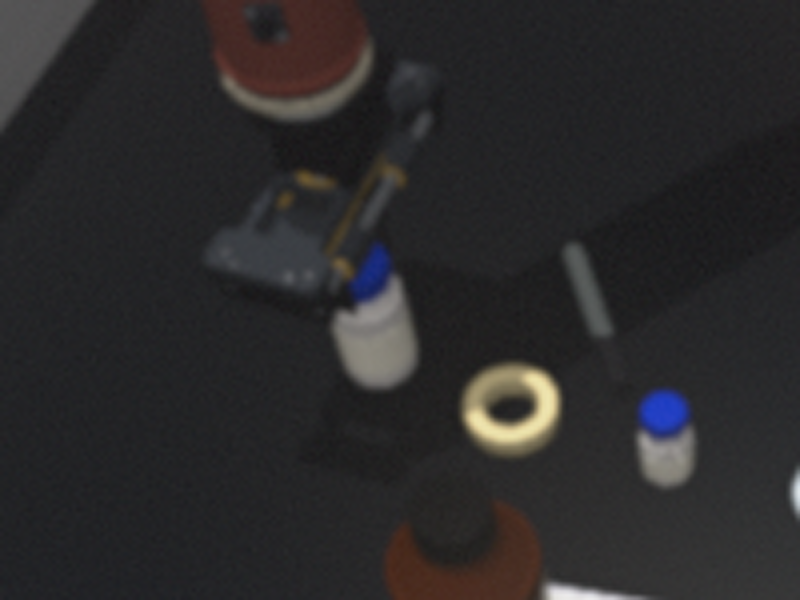

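The 125 is gripped by its cap at 41 mm opening; cap at crop (370,270), bottle still upright. Next I lift it and carry it around to mat_2.

Request:
jog_arm(rows=[[0,0,-8,0,0,0,0.3],[0,0,-25,0,0,0,0.3],[0,0,-50,0,0,0,0.3],[0,0,-75,0,0,0,0.3],[0,0,-100,0,0,0,0.3],[10,0,-115,0,0,0,0.3],[30,0,-120,0,0,0,0.3],[55,0,-120,0,0,0,0.3],[85,0,-120,0,0,0,0.3],[115,0,-120,0,0,0,0.3],[145,0,-120,0,0,0,0.3],[175,0,-120,0,0,0,0.3],[205,0,-120,0,0,0,0.3],[235,0,-120,0,0,0,0.3],[265,0,-120,0,0,0,0.3],[295,0,-120,0,0,0,0.3],[320,0,-120,0,0,0,0.3],[342,0,-120,0,0,0,0.3],[355,0,-120,0,0,0,0.3],[359,0,-120,0,0,0,0.3]])

```text
t: 4.23
eef_pos: [0.4246, 0.0167, 0.2259]
ee_rot: [-2.22, -2.221, -0.001]
contact_force: [-0.9, 0.9, -1.6]
width: 0.0416
```

Request:
jog_arm(rows=[[0,8,0,0,0,0,0.3],[0,25,0,0,0,0,0.3],[0,50,0,0,0,0,0.3],[0,75,0,0,0,0,0.3],[0,100,0,0,0,0,0.3],[0,125,0,0,0,0,0.3],[0,150,0,0,0,0,0.3],[0,175,0,0,0,0,0.3],[0,195,0,0,0,0,0.3],[0,205,0,0,0,0,0.3],[0,209,0,0,0,0,0.3],[0,209,0,0,0,0,0.3],[0,209,0,0,0,0,0.3],[0,209,0,0,0,0,0.3]])

```text
t: 5.4
eef_pos: [0.6331, 0.0163, 0.2258]
ee_rot: [-2.221, -2.221, -0.0]
contact_force: [-0.1, 0.4, -1.8]
width: 0.0414
```

```bash
python3 shot.py a2 scene 200 140 440 290
```

```text
5.45 [0.63307454 0.01642737 0.22604896] 0.041317214328343295 [ 0.07364486 -0.07652406 -2.28614073]
```

View pics/a2.png

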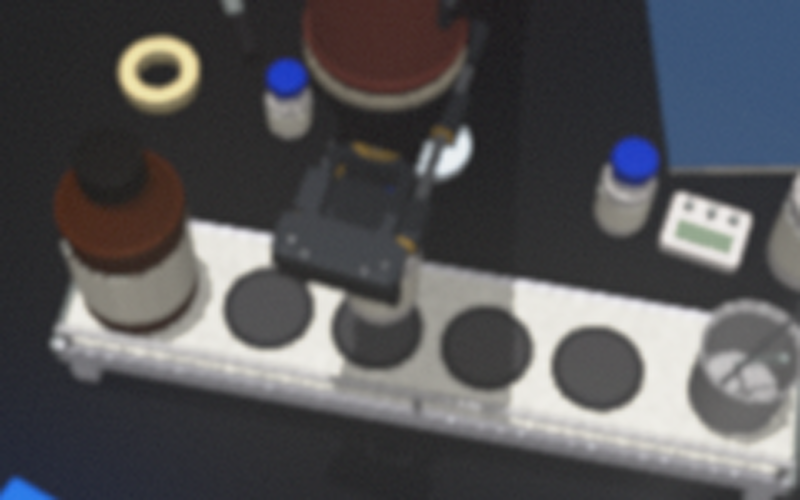

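The bottle hangs upright over mat_2 (crop 380,320). I'll lower it to contact, then open.

Request:
jog_arm(rows=[[-2,0,10,0,0,0,0.3],[-2,0,25,0,0,0,0.3],[-2,0,40,0,0,0,0.3],[-2,0,50,0,0,0,0.3],[-2,0,54,0,0,0,0.3],[-2,0,55,0,0,0,0.3],[-2,0,56,0,0,0,0.3],[-2,0,56.5,0,0,0,0.3],[-2,0,57,0,0,0,0.3],[-2,0,57.5,0,0,0,0.3],[-2,0,58,0,0,0,0.3],[-2,0,58,0,0,0,0.3],[-2,0,58,0,0,0,0.3]])

```text
t: 6.53
eef_pos: [0.6331, 0.0144, 0.1681]
ee_rot: [-2.221, -2.221, -0.001]
contact_force: [0.4, 0.2, -2.1]
width: 0.0414
```

Request:
jog_arm(rows=[[0,0,0.3,0,0,0,0.3],[0,0,0.6,0,0,0,0.3],[0,0,0.9,0,0,0,0.3],[0,0,1.2,0,0,0,0.3],[0,0,1.2,0,0,0,0.3]])

```text
t: 6.95
eef_pos: [0.6333, 0.0144, 0.1679]
ee_rot: [2.221, 2.221, 0.001]
contact_force: [-2.2, -0.7, 5.3]
width: 0.0411
```

Contact: +5 N at the expected height. Open and retreat.

Request:
jog_arm(rows=[[0,0,-0.3,0,0,0,0.5],[0,0,-0.3,0,0,0,0.6],[0,0,-0.3,0,0,0,0.85],[0,0,-0.3,0,0,0,1],[0,0,-0.3,0,0,0,1],[0,0,-0.3,0,0,0,1],[0,0,-20,0,0,0,1],[0,0,-50,0,0,0,1],[0,0,-85,0,0,0,1],[0,-30,-95,0,0,0,1],[0,-70,-95,0,0,0,1],[0,-110,-95,0,0,0,1],[0,-150,-95,0,0,0,1],[0,-170,-95,0,0,0,1],[0,-170,-95,0,0,0,1],[0,-170,-95,0,0,0,1]])

```text
t: 8.28
eef_pos: [0.4629, 0.0141, 0.2634]
ee_rot: [2.22, 2.219, 0.001]
contact_force: [-0.3, -0.3, 1.5]
width: 0.0871
```

```bash
cat > chk.py <<'E'
import sys
from h import *
np.set_printoptions(precision=4,suppress=True)
I={n:optics.capture(n) for n in("scene","top")}
for n in I: cv2.imwrite(f"pics/{sys.argv[1]}_{n}.png",I[n][:,:,::-1])
S=caps("scene",I["scene"]);T=caps("top",I["top"])
for c,s in S:
    for d,u in T:
        x,e=tri(c,d)
        if e<.005 and .05<x[2]<.21 and .35<x[0]<.75 and abs(x[1])<.45: print(c,d,x,e,s[4],u[4])
print(get_state()['eef_pos'])
E
python3 chk.py c1; python3 -c "
import cv2;a=cv2.imread('pics/c1_scene.png')[140:290,200:440];cv2.imwrite('pics/c1v.png',cv2.resize(a,None,fx=3,fy=3))"
```

```text
[285.5044 162.646 ] [369.4112 232.6075] [ 0.4464 -0.1223  0.0619] 0.0024935094449209396 113 107
[390.129  187.2129] [261.7746 233.3732] [0.4475 0.1591 0.0822] 0.00037876485848605413 155 142
[454.0388 191.3518] [200.7633 235.9053] [0.4405 0.3069 0.1265] 9.35206344137444e-05 361 338
[313.502  217.5657] [315.385  156.2086] [0.6326 0.0154 0.1627] 0.0006255902795169 251 187
[0.464  0.0143 0.2631]
```

View pics/c1v.png

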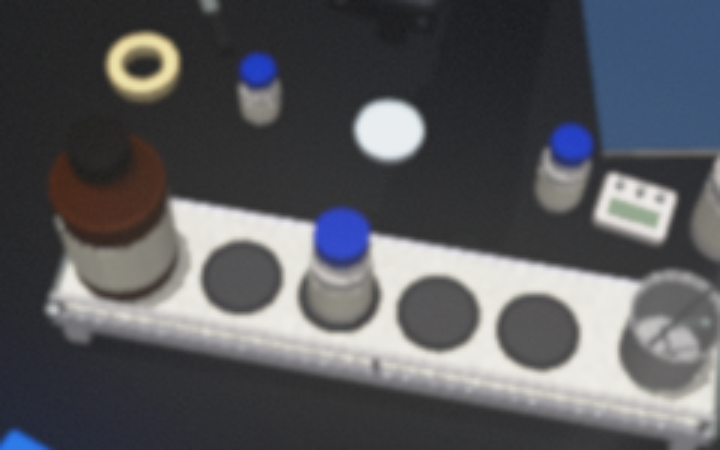

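The 125 stands centred on mat_2: cap at (.6326,.0154) against the mat at (.6327,.0143). The other bottles haven't moved. Next is the 250.

Request:
jog_arm(rows=[[20,0,0,0,0,0,1],[50,-5,0,0,0,0,1],[85,-10,0,0,0,0,1],[120,-15,0,0,0,0,1],[155,-20,0,0,0,0,1],[190,-25,0,0,0,0,1],[225,-25,0,0,0,0,1],[260,-25,0,0,0,0,1],[285,-25,0,0,0,0,1],[293,-25,0,0,0,0,1],[293,-25,0,0,0,0,1],[293,-25,0,0,0,0,1]])

```text
t: 9.38
eef_pos: [0.4394, 0.3071, 0.2625]
ee_rot: [-2.22, -2.221, -0.001]
contact_force: [0.8, -1.5, 0.0]
width: 0.0872
```

Request:
jog_arm(rows=[[0,0,35,0,0,0,1],[0,0,70,0,0,0,1],[0,0,100,0,0,0,1],[0,0,120,0,0,0,1],[0,0,132,0,0,0,1],[0,0,132,0,0,0,1],[0,0,132,0,0,0,1],[0,0,132,0,0,0,0.4],[0,0,132,0,0,0,0.4],[0,0,132,0,0,0,0.4],[0,0,132,0,0,0,0.4],[0,0,132,0,0,0,0.4],[0,0,132,0,0,0,0.4],[0,0,132,0,0,0,0.4]], grip_force=28)

```text
t: 10.55
eef_pos: [0.4395, 0.3072, 0.1307]
ee_rot: [-2.22, -2.222, -0.001]
contact_force: [0.2, -0.4, 0.7]
width: 0.0492
```

Request:
jog_arm(rows=[[0,0,-8,0,0,0,0.3],[0,0,-25,0,0,0,0.3],[0,0,-50,0,0,0,0.3],[0,0,-75,0,0,0,0.3],[0,0,-100,0,0,0,0.3],[-10,0,-125,0,0,0,0.3],[-30,0,-140,0,0,0,0.3],[-55,0,-140,0,0,0,0.3],[-85,0,-140,0,0,0,0.3],[-115,0,-140,0,0,0,0.3],[-145,0,-140,0,0,0,0.3],[-175,0,-140,0,0,0,0.3],[-205,0,-140,0,0,0,0.3],[-235,0,-140,0,0,0,0.3],[-265,0,-140,0,0,0,0.3],[-295,0,-140,0,0,0,0.3],[-325,0,-140,0,0,0,0.3],[-350,0,-140,0,0,0,0.3],[-366,0,-140,0,0,0,0.3],[-372,0,-140,0,0,0,0.3]])

```text
t: 12.22
eef_pos: [0.4391, -0.0675, 0.2703]
ee_rot: [-2.224, -2.218, 0.0]
contact_force: [0.0, -0.6, -2.9]
width: 0.0493
```

Request:
jog_arm(rows=[[0,8,0,0,0,0,0.3],[0,25,0,0,0,0,0.3],[0,50,0,0,0,0,0.3],[0,75,0,0,0,0,0.3],[0,100,0,0,0,0,0.3],[0,125,0,0,0,0,0.3],[0,150,0,0,0,0,0.3],[0,175,0,0,0,0,0.3],[0,192,0,0,0,0,0.3],[0,200,0,0,0,0,0.3],[0,203,0,0,0,0,0.3],[0,203,0,0,0,0,0.3],[0,203,0,0,0,0,0.3],[0,203,0,0,0,0,0.3]])

```text
t: 13.38
eef_pos: [0.6414, -0.0678, 0.2705]
ee_rot: [-2.224, -2.218, 0.0]
contact_force: [0.6, 0.3, -3.3]
width: 0.0496
```

Request:
jog_arm(rows=[[3,0.5,10,0,0,0,0.3],[3,0.5,30,0,0,0,0.3],[3,0.5,50,0,0,0,0.3],[3,0.5,65,0,0,0,0.3],[3,0.5,71,0,0,0,0.3],[3,0.5,74,0,0,0,0.3],[3,0.5,75,0,0,0,0.3],[3,0.5,75.5,0,0,0,0.3],[3,0.5,76,0,0,0,0.3],[3,0.5,76.5,0,0,0,0.3],[3,0.5,76.8,0,0,0,0.3],[3,0.5,77.1,0,0,0,0.3],[3,0.5,77.1,0,0,0,0.3]])

```text
t: 14.47
eef_pos: [0.642, -0.0648, 0.1937]
ee_rot: [-2.224, -2.218, -0.0]
contact_force: [0.4, -0.3, -3.0]
width: 0.0497
```

Request:
jog_arm(rows=[[0,0,0.3,0,0,0,0.3],[0,0,0.6,0,0,0,0.3],[0,0,0.9,0,0,0,0.3],[0,0,0.9,0,0,0,0.3]])

```text
t: 14.8
eef_pos: [0.6423, -0.0648, 0.1937]
ee_rot: [2.224, 2.218, 0.001]
contact_force: [-1.9, -0.3, 5.9]
width: 0.0493
```

Request:
jog_arm(rows=[[0,0,-0.3,0,0,0,0.6],[0,0,-0.3,0,0,0,0.7],[0,0,-0.3,0,0,0,0.85],[0,0,-0.3,0,0,0,1],[0,0,-0.3,0,0,0,1],[0,0,-0.3,0,0,0,1],[0,0,-20,0,0,0,1],[0,0,-50,0,0,0,1],[0,0,-80,0,0,0,1],[10,-30,-80,0,0,0,1],[30,-65,-80,0,0,0,1],[60,-95,-80,0,0,0,1],[90,-125,-80,0,0,0,1],[120,-150,-80,0,0,0,1],[150,-175,-80,0,0,0,1],[180,-192,-80,0,0,0,1],[205,-195,-80,0,0,0,1],[224,-195,-80,0,0,0,1],[224,-195,-80,0,0,0,1],[224,-195,-80,0,0,0,1]])

```text
t: 16.47
eef_pos: [0.4476, 0.1606, 0.2737]
ee_rot: [2.221, 2.221, 0.001]
contact_force: [-0.7, -1.1, -1.0]
width: 0.0869
```

```bash
python3 chk.py c2; python3 -c "
import cv2;a=cv2.imread('pics/c2_scene.png')[140:290,200:440];cv2.imwrite('pics/c2v.png',cv2.resize(a,None,fx=3,fy=3))"
```

```text
[285.487  162.5478] [369.3796 232.5648] [ 0.4465 -0.1222  0.0625] 0.0024049744684403658 115 108
[389.7862 187.2897] [264.0115 233.2644] [0.4474 0.1559 0.0803] 0.0030893918255622045 145 87
[276.5377 205.0829] [348.3223 149.6445] [ 0.6419 -0.0661  0.1886] 0.00019291156943813172 398 301
[313.5159 217.5992] [315.3579 156.2947] [0.6325 0.0155 0.1623] 0.000568184402697096 252 190
[0.448  0.1588 0.2734]
```

View pics/c2v.png

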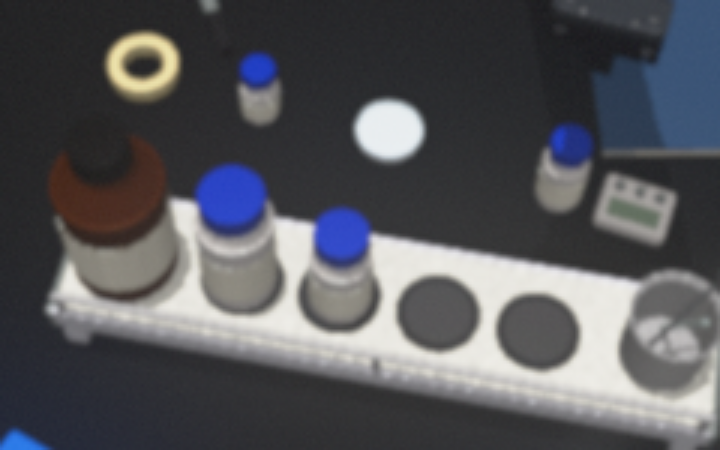

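The 250 stands centred on mat_1: cap at (.642,-.066), with mat visible on all sides. The 60 is next, and the gripper is already above it.

Request:
jog_arm(rows=[[0,-1,20,0,0,0,1],[0,-1,50,0,0,0,1],[0,-1,85,0,0,0,1],[0,-1,120,0,0,0,1],[0,-1,150,0,0,0,1],[0,-1,172,0,0,0,1],[0,-1,186,0,0,0,1],[0,-1,186,0,0,0,1],[0,-1,186,0,0,0,1],[0,-1,186,0,0,0,0.3],[0,-1,186,0,0,0,0.3],[0,-1,186,0,0,0,0.3],[0,-1,186,0,0,0,0.3],[0,-1,186,0,0,0,0.3],[0,-1,186,0,0,0,0.3],[0,-1,186,0,0,0,0.3],[0,-1,186,0,0,0,0.3]], grip_force=15)

```text
t: 17.98
eef_pos: [0.4471, 0.1588, 0.0875]
ee_rot: [2.225, 2.217, 0.0]
contact_force: [-0.4, -0.8, 0.4]
width: 0.0413
```

Request:
jog_arm(rows=[[0,0,0,0,0,0,0.2],[0,0,0,0,0,0,0.2],[0,0,0,0,0,0,0.2],[0,0,0,0,0,0,0.2],[0,0,0,0,0,0,0.2]])

```text
t: 18.4
eef_pos: [0.4471, 0.1587, 0.0874]
ee_rot: [2.225, 2.217, 0.0]
contact_force: [0.1, -0.5, -0.9]
width: 0.0337
```

Request:
jog_arm(rows=[[0,0,-8,0,0,0,0.2],[0,0,-25,0,0,0,0.2],[0,0,-50,0,0,0,0.2],[0,0,-75,0,0,0,0.2],[0,0,-100,0,0,0,0.2],[-5,5,-118,0,0,0,0.2],[-15,15,-125,0,0,0,0.2],[-25,35,-125,0,0,0,0.2],[-35,60,-125,0,0,0,0.2],[-45,85,-125,0,0,0,0.2],[-55,110,-125,0,0,0,0.2],[-60,135,-125,0,0,0,0.2],[-65,155,-125,0,0,0,0.2],[-65,170,-125,0,0,0,0.2],[-65,176,-125,0,0,0,0.2],[-65,176,-125,0,0,0,0.2],[-65,176,-125,0,0,0,0.2],[-65,176,-125,0,0,0,0.2]])

```text
t: 19.9
eef_pos: [0.6219, 0.0935, 0.2124]
ee_rot: [2.224, 2.218, -0.001]
contact_force: [0.5, -0.0, 0.3]
width: 0.0335
```

Request:
jog_arm(rows=[[0,1.3,10,0,0,0,0.2],[0,1.3,28,0,0,0,0.2],[0,1.3,45,0,0,0,0.2],[0,1.3,55,0,0,0,0.2],[0,1.3,59,0,0,0,0.2],[0,1.3,60,0,0,0,0.2],[0,1.3,60.7,0,0,0,0.2],[0,1.3,61.2,0,0,0,0.2],[0,1.3,61.7,0,0,0,0.2],[0,1.3,62,0,0,0,0.2],[0,1.3,62.4,0,0,0,0.2],[0,1.3,62.4,0,0,0,0.2],[0,1.3,62.4,0,0,0,0.2]])

```text
t: 20.98
eef_pos: [0.6235, 0.0935, 0.1505]
ee_rot: [2.224, 2.218, 0.0]
contact_force: [-0.1, -0.9, 3.4]
width: 0.0334
```

Request:
jog_arm(rows=[[0,0,0,0,0,0,0.45],[0,0,0,0,0,0,0.6],[0,0,0,0,0,0,0.85],[0,0,0,0,0,0,1],[0,0,0,0,0,0,1],[0,0,0,0,0,0,1],[0,0,0,0,0,0,1],[0,0,-20,0,0,0,1],[0,0,-55,0,0,0,1],[0,-10,-90,0,0,0,1],[-10,-40,-100,0,0,0,1],[-20,-75,-100,0,0,0,1],[-40,-110,-100,0,0,0,1],[-65,-140,-100,0,0,0,1],[-95,-160,-100,0,0,0,1],[-130,-175,-100,0,0,0,1],[-165,-177,-100,0,0,0,1],[-195,-177,-100,0,0,0,1],[-216,-177,-100,0,0,0,1],[-216,-177,-100,0,0,0,1]])

```text
t: 22.65
eef_pos: [0.445, -0.1268, 0.2504]
ee_rot: [2.23, 2.21, -0.001]
contact_force: [0.4, -0.7, -0.3]
width: 0.0869
```

```bash
python3 chk.py c3; python3 -c "
import cv2;a=cv2.imread('pics/c3_scene.png')[140:290,200:440];cv2.imwrite('pics/c3v.png',cv2.resize(a,None,fx=3,fy=3))"
```

```text
[276.616  205.0599] [348.3389 149.6578] [ 0.6418 -0.066   0.1886] 5.61478407273226e-05 401 301
[313.4803 217.626 ] [315.3492 156.2593] [0.6326 0.0155 0.1623] 0.0005171031580749246 254 189
[347.5369 227.8792] [285.2149 162.4545] [0.6226 0.0926 0.1413] 0.000643921536160483 149 121
[ 0.4457 -0.1222  0.2505]
```

View pics/c3v.png

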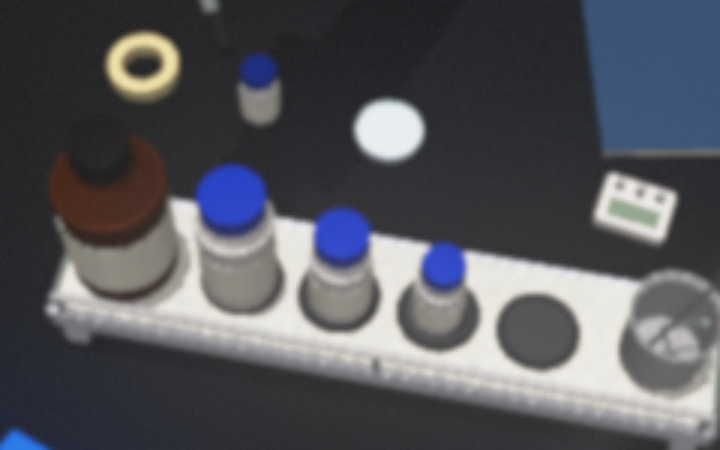

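The 60 is centred on mat_3. The 30 is last, at scene crop (258,70).

Request:
jog_arm(rows=[[0,0,20,0,0,0,1],[0,0,50,0,0,0,1],[0,0,85,0,0,0,1],[0,0,120,0,0,0,1],[0,0,150,0,0,0,1],[0,0,170,0,0,0,1],[0,0,181,0,0,0,1],[0,0,181,0,0,0,1],[0,0,181,0,0,0,0.2],[0,0,181,0,0,0,0.2],[0,0,181,0,0,0,0.2],[0,0,181,0,0,0,0.2],[0,0,181,0,0,0,0.2],[0,0,181,0,0,0,0.2],[0,0,181,0,0,0,0.2],[0,0,181,0,0,0,0.2],[0,0,181,0,0,0,0.2],[0,0,181,0,0,0,0.2],[0,0,181,0,0,0,0.2],[0,0,181,0,0,0,0.2]], grip_force=12)

```text
t: 24.42
eef_pos: [0.4458, -0.1222, 0.0694]
ee_rot: [2.226, 2.217, 0.001]
contact_force: [0.2, -0.2, 0.0]
width: 0.0294
```

Request:
jog_arm(rows=[[0,0,-8,0,0,0,0.2],[0,0,-25,0,0,0,0.2],[0,0,-50,0,0,0,0.2],[0,0,-75,0,0,0,0.2],[5,0,-100,0,0,0,0.2],[20,0,-120,0,0,0,0.2],[45,0,-130,0,0,0,0.2],[75,0,-130,0,0,0,0.2],[105,0,-130,0,0,0,0.2],[135,0,-130,0,0,0,0.2],[165,0,-130,0,0,0,0.2],[195,5,-130,0,0,0,0.2],[225,15,-130,0,0,0,0.2],[250,30,-130,0,0,0,0.2],[270,50,-130,0,0,0,0.2],[285,75,-130,0,0,0,0.2],[293,100,-130,0,0,0,0.2],[295,120,-130,0,0,0,0.2],[295,135,-130,0,0,0,0.2],[295,140,-130,0,0,0,0.2]])

```text
t: 26.08
eef_pos: [0.5886, 0.1719, 0.1993]
ee_rot: [-2.227, -2.216, -0.001]
contact_force: [-0.4, -1.0, -0.5]
width: 0.0298
```

Request:
jog_arm(rows=[[1,10,0,0,0,0,0.2],[1,20,0,0,0,0,0.2],[1,25.5,0,0,0,0,0.2],[1,25.5,10,0,0,0,0.2],[1,25.5,28,0,0,0,0.2],[1,25.5,45,0,0,0,0.2],[1,25.5,58,0,0,0,0.2],[1,25.5,63,0,0,0,0.2],[1,25.5,65,0,0,0,0.2],[1,25.5,65.7,0,0,0,0.2],[1,25.5,66.2,0,0,0,0.2],[1,25.5,66.7,0,0,0,0.2],[1,25.5,67,0,0,0,0.2],[1,25.5,67.3,0,0,0,0.2],[1,25.5,67.3,0,0,0,0.2],[1,25.5,67.3,0,0,0,0.2]])

```text
t: 27.42
eef_pos: [0.6144, 0.173, 0.1325]
ee_rot: [-2.227, -2.216, -0.002]
contact_force: [-0.9, 0.6, 2.6]
width: 0.0296
```

Contact at the expected height, +2.6 N. Release and retreat.

Request:
jog_arm(rows=[[0,0,0,0,0,0,0.4],[0,0,0,0,0,0,0.6],[0,0,0,0,0,0,0.85],[0,0,0,0,0,0,1],[0,0,0,0,0,0,1],[0,0,0,0,0,0,1],[0,0,0,0,0,0,1],[0,0,-15,0,0,0,1],[0,0,-45,0,0,0,1],[0,0,-80,0,0,0,1],[0,-20,-115,0,0,0,1],[0,-55,-120,0,0,0,1],[0,-90,-120,0,0,0,1],[0,-125,-120,0,0,0,1],[0,-150,-120,0,0,0,1],[0,-150,-120,0,0,0,1],[0,-150,-120,0,0,0,1],[0,-150,-120,0,0,0,1]])

```text
t: 28.92
eef_pos: [0.465, 0.1733, 0.2527]
ee_rot: [2.227, 2.214, 0.003]
contact_force: [-0.1, -0.5, -0.3]
width: 0.0868
```

```bash
python3 chk.py c4; python3 -c "
import cv2;a=cv2.imread('pics/c4_scene.png')[140:290,200:460];b=cv2.imread('pics/c4_top.png')[110:230,180:440];import numpy as np
cv2.imwrite('pics/c4v.png',cv2.resize(np.vstack([a,b]),None,fx=2.2,fy=2.2))"
```

```text
[276.6525 205.035 ] [348.3179 149.6854] [ 0.6417 -0.066   0.1886] 5.229400284599985e-05 400 302
[313.4941 217.6588] [315.3651 156.2857] [0.6326 0.0154 0.1621] 0.0005588497008156245 255 189
[347.52   227.8667] [285.2149 162.4545] [0.6226 0.0925 0.1413] 0.0006159013172750005 150 121
[382.6  239.16] [254.3297 167.5714] [0.6148 0.1742 0.121 ] 0.0008055094503956972 100 91
[0.4652 0.1735 0.2524]
```

View pics/c4v.png

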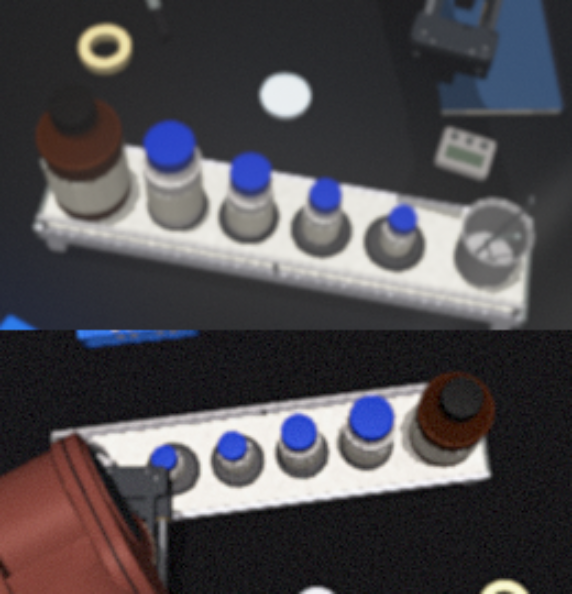

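All four bottles stand upright and centred in descending order, and the brown bottle and beaker are in place. Handing in.

```bash
python3 -c "
from bench import env; print(env.job_done())"
```

```text
the job is handed in; nothing more can be done
None
```

All four bottles are on the shelf in one row by height: the 250 next to the brown bottle (mat_1), then the 125, the 60, and the 30 next to the steel beaker (mat_4). I picked each one up by its cap and lowered it until the wrist force showed light contact (3–6 N). Only then did I release it. I handed the job in at about 29 s of the 99 s allowed.

In the last two-view check every cap was within about 2 mm of its mat centre. The final pictures show all four bottles upright, with the brown bottle and beaker apparently where they were and the gripper clear of everything.

- **Calibration:** the two cameras disagreed by 2–3 mm on the mat positions, so I used their average.
- **Last top view:** the arm hid the beaker and clipped the smallest bottle. The beaker was therefore confirmed only in the scene view, and the position of the 30 in the top view is less certain.

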